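# Secure a row of wax tins on the filling stand

## Task

Stand the two loose wax tins upright on the two empty blue pads of the steel stand, side by side with the tin already there, either tin on either pad. Then push the sliding leg toward the row until its pointer is on the yellow length mark and, holding it there, slide the red cam lever fully closed by pinching it toward the leg's black grip, never before the leg is at the mark. Finish while still holding: keep the grip and red lever pinched and the leg at its mark, with the row still standing and the jar, pan and scraper left where they are.

Things in the scene. Friction and masses are not known exactly. Their poses are not given: they have to be found in the camera images.
- stand: Low steel stand, fixed to the counter: deck 130 (x) by 350 (y) by 15 mm high. Origin: centre of its underside; z up. The row runs along y at x = 0: flat blue pads, 58 mm across, at y = 137 (tin_a stands there), 81 and 25 mm. A fixed end wall, 45 mm above the deck, has its inner face at y = 165; the sliding leg is at the -y end. Yellow marks, 10 mm wide, cross both deck edges at y = -70 mm.
- pad_middle (a point): Centre of the empty middle blue pad, on the deck surface (15 mm above the counter). A tin belongs with its axis within about 10 mm of here.
- pad_last (a point): Centre of the empty blue pad nearest the sliding leg, on the deck surface. A tin belongs with its axis within about 10 mm of here.
- tin_a_center (a point): Centre (half-way up) of the aluminium tin with a brass rim and yellow top that already stands in the row: 52 mm diameter, 60 mm high, loose, about 140 g.
- tin_b_center (a point): Centre (half-way up) of a loose tin like tin_a (52 mm diameter, 60 mm high, 100 to 200 g), standing on the counter: one of the two to place. Its z axis is the tin's axis.
- tin_c_center (a point): Centre (half-way up) of the other loose tin to place, the same as tin_b.
- leg (a joint): Slide of the leg along the stand's +y (to the row), m, range 0 to 0.082, starts at 0 to 0.020. At 0.070 (within 5 mm) its black pointers lie on the yellow marks. Leg origin: x = 0, y = -0.105 + this value in the stand, on the deck. A spring pulls it back: at the mark it takes about 6 N to push and slips back if let go, even with the lever closed.
- leg_grip (a point): Black upright L grip, rigid on the leg, 14 to 66 mm above the deck; origin and axes: the leg's origin, stand's axes. Pinch plate x = 18 to 24, y = -34 to 16 mm; push wall, running outward, x = 18 to 56, y = 10 to 16 mm. A finger outside the plate (+x side) can press -x on the plate and, with its side, +y on the wall to push the leg.
- grip_corner (a point): On the leg: inner corner between the plate's outer (+x) face and the wall's -y face, 60 mm above the counter; x = 24, y = 10 mm from the leg's origin. The leg's stop plate, 41 mm high, has its face 30 mm to +y of the leg's origin: with the leg at the mark it stands 4 mm short of a tin centred on the last pad.
- lever_tab (a point): Red upright tab of the cam lever, 10 (x) by 34 (y) by 48 mm, 18 to 66 mm above the deck, y = -30 to 4 mm from the leg's origin; rides on the leg. Lever at 0: its outer (-x) face is at x = -30 mm, 54 mm from the black plate's outer face; closed: 38 mm. A finger on each outer face pinches it closed. Origin: the leg's origin plus the lever's value along x.
- lever (a joint): Slide of the red cam lever along the stand's +x toward the black plate, in m: starts open at 0 to 0.003, closed at its stop at 0.016 (fully closed: over 0.0135). Stiff friction of about 4 N; stays where it is left.
- jar: Bystander: amber glass jar with a white cap, 60 mm diameter, 85 mm high; origin at the centre of its underside. Leave alone.
- pan: Bystander: open steel pan, 120 by 190 by 65 mm high, beyond the stand; origin at the centre of its underside. Leave alone.
- scraper: Bystander: 200 mm scraper lying flat on the right, beyond the stand; origin in its middle. Leave alone.
There are look-alikes about, which are no part of the job. Leave any green look-alike of the part that bears tin_a_center alone.

How it is judged:
On the way, in this order (a step that is already met when the one before it is completed fails the run):
1. both loose tins stand on the two empty pads, let go ((((horizontal distance between tin_b_center and pad_middle below 0.012 m and z of tin_b_center in the frame of stand between 0.041 and 0.049 m and angle between tin_b_center's own z axis and vertical below 0.1 rad) and (horizontal distance between tin_c_center and pad_last below 0.012 m and z of tin_c_center in the frame of stand between 0.041 and 0.049 m and angle between tin_c_center's own z axis and vertical below 0.1 rad)) or ((horizontal distance between tin_c_center and pad_middle below 0.012 m and z of tin_c_center in the frame of stand between 0.041 and 0.049 m and angle between tin_c_center's own z axis and vertical below 0.1 rad) and (horizontal distance between tin_b_center and pad_last below 0.012 m and z of tin_b_center in the frame of stand between 0.041 and 0.049 m and angle between tin_b_center's own z axis and vertical below 0.1 rad))) and y of tin_a_center in the frame of stand above 0.122 m and x of tin_a_center in the frame of stand between -0.012 and 0.012 m and angle between tin_a_center's own z axis and vertical below 0.1 rad and contact force between the fingers and tin_b below 0.3 N and contact force between the fingers and tin_c below 0.3 N), for 0.2 s.
2. the fingers hold the leg at the mark (within 5 mm) with the lever still open (value of joint leg between 0.065 and 0.075 m and value of joint lever below 0.008 m and (contact force between the fingers and leg_c2 above 1 N or contact force between the fingers and leg_c3 above 1 N)), for 0.2 s.
At the end, for the whole second after the job is handed in: Leg within 5 mm of the mark (joint 0.065 to 0.075) and still, lever closed (over 0.0135 of 0.016), the fingers pressing both the leg's grip and the red tab with over 2 N, tins b and c upright on the two pads within 12 mm in either order, tin a upright in its place (value of joint leg between 0.065 and 0.075 m and (((horizontal distance between tin_b_center and pad_middle below 0.012 m and z of tin_b_center in the frame of stand between 0.041 and 0.049 m and angle between tin_b_center's own z axis and vertical below 0.1 rad) and (horizontal distance between tin_c_center and pad_last below 0.012 m and z of tin_c_center in the frame of stand between 0.041 and 0.049 m and angle between tin_c_center's own z axis and vertical below 0.1 rad)) or ((horizontal distance between tin_c_center and pad_middle below 0.012 m and z of tin_c_center in the frame of stand between 0.041 and 0.049 m and angle between tin_c_center's own z axis and vertical below 0.1 rad) and (horizontal distance between tin_b_center and pad_last below 0.012 m and z of tin_b_center in the frame of stand between 0.041 and 0.049 m and angle between tin_b_center's own z axis and vertical below 0.1 rad))) and y of tin_a_center in the frame of stand above 0.122 m and x of tin_a_center in the frame of stand between -0.012 and 0.012 m and angle between tin_a_center's own z axis and vertical below 0.1 rad and value of joint lever above 0.0135 m and velocity of joint leg between -0.02 and 0.02 m/s and contact force between the fingers and leg_c2 above 2 N and contact force between the fingers and lever above 2 N); the arm keeps its last pose, push and grip.
It fails at once if the lever is slid more than half closed while the leg is over 8 mm from the mark (value of joint lever above 0.009 m and (value of joint leg below 0.062 m or value of joint leg above 0.078 m)).
It fails at once if the jar, pan or scraper is shifted by more than 25 mm (distance of any of jar, pan, scraper from where it was at the start of the episode above 0.025 m).
It fails at once if a tin is tipped over (angle between any of tin_a_center, tin_b_center, tin_c_center's own z axis and vertical above 0.7 rad).
It also fails if it takes over 67 s, if anything falls off the work surface, if the arm or the gripper's body presses on something with over 40 N, if the wrist force passes 120 N, or if a joint passes its speed limit or range.

## Robot

A 7-joint arm with a two-finger parallel gripper is mounted at the origin on the work surface. World frame = base frame: x ahead of the robot, y to its left, z up, the work surface at z = 0. Lengths are in m, angles in rad, forces in N, time in s.
With the tool pointing down it reaches from about 0.425 to 0.925 m from the base axis. Payload 6.8 kg.
Tool frame: the origin (TCP) lies midway between the tips of the shut fingers; the grasp point (between the pads) lies bot.grip_point_offset behind it (bot.grip_point_offset is the distance from the TCP to the grasp point, in m); z points along the fingers, y is the line along which they close (so a half turn about z gives the same grasp; the last joint's range is limited). The gripper opens to 85 mm and grips with 20 to 120 N. Pads are 22 mm wide; open, the fingers measure 114 mm over their backs; the gripper's body (76 mm by 85 mm) begins 54 mm behind the grasp point. The pads swing forward as they close: fully open they stand 13 mm farther back than shut.
Start: joints at [-0.108, 0.477, 0.022, 1.555, -0.011, 1.109, -0.083], TCP at [0.675, 0, 0.231] pointing down, gripper open.
Joint ranges: [-2.96, 2.96], [-0.34, 2.1], [-1.41, 1.46], [0.24, 2.44], [-1.37, 4.51], [0.17, 1.92], [-2.96, 2.96]. Speed limits (rad/s): [2.39, 2.39, 3.14, 3.14, 3.14, 3.14, 3.14].

## Interface

Orientations are given as a unit quaternion [w, x, y, z].
In Python, from station import get_obs, cams, job, bot gives the robot as it stands.
- The arm moves only by the tool arm_command, never from a script. Its argument "rows" is a list that holds one entry, the list of rows, each a list of 5 numbers: the finger opening in mm, from 0 to 85.4, then the shift along the world's x, y, z in units of 60 mm (1.0 is 60 mm), then the turn about the world's z in units of 0.08 rad (1.0 is 0.08 rad). In form: [[[grip, x, y, z, turn], ...]]. A call has exactly 10 rows; each row shifts and turns the commanded pose from where the row before left it; what a row does not reach is not made up. A row lasts 1/8 s, in which the tool goes at most 62.5 mm and 10.7 degrees, less where a joint would pass 70% of its speed; a pose out of reach is approached as far as the arm can. A call with a number of a shift or a turn outside -1 to 1 is refused whole. A call with a gripper value outside its range is refused whole. The fingers move at their own pace and stop on an object; "newtons" is the grip in N (left out, the last holds). Time passes only in rows, so rows that do not move let the fingers close, or fill a call up. It gives the time, the measured TCP pose, the force, the opening and the grip force at its end, in the units of the state.
- get_obs(): the state, without advancing time (a new reading comes with each control period).
- cams.read_camera(name): name is "scene" or "side" or "wrist"; returns the picture (420x560x3 uint8, red, green, blue); there is no depth.
- cams.camera_params(name): a dict with "K" (3x3 intrinsics, pixels), "extrinsics" (4x4, takes a point from camera to world coordinates). Camera axes: x right, y down, z forward; pixel columns grow to the right and rows downward; lengths in m; the calibration is good to about 2 mm. A picture is of the moment at which its call begins: read the wrist's pose just before it. camera_params takes no time and is no camera call; for the wrist camera it gives the pose at the moment of the call.
- job.hand_in(): hands the job in; it is judged then, once.
The state is a dict: "t": time; "q": joint angles; "joint_vel": joint speeds; "joint_torque": joint torques, N m; "eef_pos": TCP position; "tool_rot": TCP orientation; "contact_force": force on the tool from outside, world axes, zero at the start; "torque": the same for the moment, N m; "gripper_width": opening from 0.0 (shut) to 1.0 (fully open); "grasp_force": force on a finger pad.
Only numpy, scipy, OpenCV 4.12 (cv2) and the standard library are available. Lean on these libraries where they do the work, as an engineer would, in place of code of your own. Each camera call takes 0.05 s, during which the arm holds its last target. There are 200 camera calls.

## Working session

There is one attempt and no reset: what is moved stays moved. The work goes in short steps, Python scripts to look and compute and a tool call to move; the robot and the scene stay as the last step left them, time stands still between calls to the robot, and variables do not carry over. Pictures are saved under pics/ and viewed, at most 10 in all, crops included, and the job is handed in when it is done.

Besides the shell and the picture viewer there is one more tool, called as name(argument=value, ...), one argument or row to a line, values as JSON. arm_command: Moves the arm, as the interface text tells. Its arguments: {"type":"object","properties":{"rows":{"type":"array"},"newtons":{"type":"number"}},"required":["rows"]}

```bash
mkdir -p pics; python3 - <<'E'
from station import get_obs,cams,job,bot
import cv2,numpy as np
o=get_obs();print(o['t'],o['eef_pos'],o['tool_rot'],bot.grip_point_offset)
ims=[]
for n in("scene","side"):
    im=cams.read_camera(n)[:,:,::-1];cv2.imwrite(f"pics/{n}0.png",im)
    p=cams.camera_params(n);print(n,p['K'].tolist(),np.round(p['extrinsics'],3).tolist())
E
```

```text
0.0 [6.74394102e-01 1.55323783e-05 2.30308852e-01] [-6.10564561e-04  7.07080986e-01  7.07131969e-01 -6.95455140e-04] 0.0187
scene [[538.6090797319023, 0.0, 278.14900786824666], [0.0, 538.6090797319023, 207.79471716163184], [0.0, 0.0, 1.0]] [[0.763, 0.558, -0.326, 1.055], [0.646, -0.659, 0.386, -0.586], [0.0, -0.505, -0.863, 1.26], [0.0, 0.0, 0.0, 1.0]]
side [[498.6936619538351, 0.0, 283.79062603147406], [0.0, 498.6936619538351, 216.0677687468834], [0.0, 0.0, 1.0]] [[-0.863, -0.3, 0.407, 0.151], [-0.505, 0.524, -0.686, 0.72], [-0.007, -0.797, -0.604, 0.767], [0.0, 0.0, 0.0, 1.0]]
```

View pics/scene0.png

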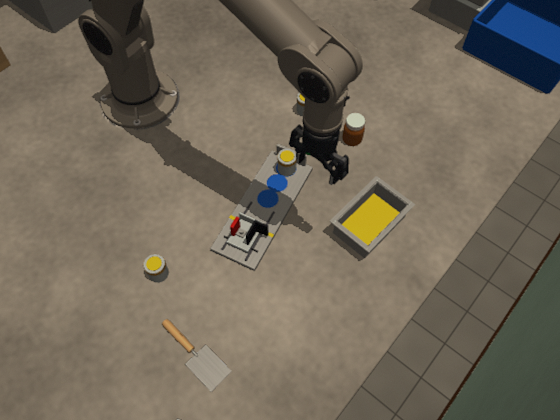

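View pics/side0.png

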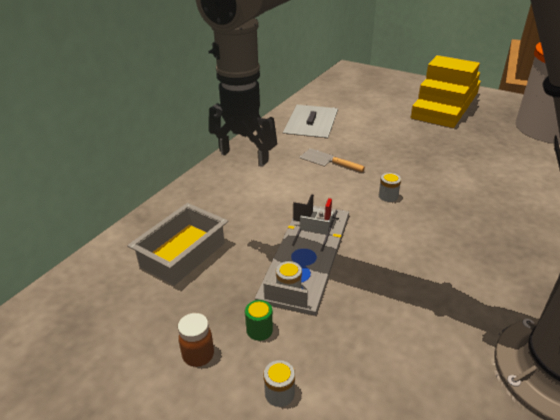

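Side view: loose tins with aluminium sides have their tops at (390,180) and (279,374). The green look-alike is at (259,311), tin_a is on the stand at (289,270), and the pan's yellow inside is at (185,243). In the scene view the loose tins are at (154,264) and (303,97), the second half hidden by the arm. I choose the two aluminium ones standing on the counter.

```bash
cat > h.py <<'E'
import cv2,numpy as np
from station import get_obs,cams,job,bot
def ray(p,uv):
    K,T=p['K'],p['extrinsics']; d=T[:3,:3]@np.linalg.solve(K,[uv[0],uv[1],1.]); return T[:3,3],d
def onz(p,uv,z):
    o,d=ray(p,uv); return o+d*(z-o[2])/d[2]
def blobs(im,lo,hi,amin=15):
    h=cv2.cvtColor(im,cv2.COLOR_BGR2HSV); m=cv2.inRange(h,np.array(lo),np.array(hi))
    n,l,s,c=cv2.connectedComponentsWithStats(m)
    return [(c[i].round(1),s[i]) for i in range(1,n) if s[i][4]>=amin]
E
python3 - <<'E'
from h import *
for n in("scene","side"):
    im=cv2.imread(f"pics/{n}0.png");p=cams.camera_params(n)
    for nm,lo,hi,zs in(("yel",(22,150,120),(34,255,255),(.06,.075,.015)),("blue",(105,130,60),(125,255,255),(.015,)),("red",(0,170,80),(6,255,255),(.081,))):
        for c,s in blobs(im,lo,hi): print(n,nm,c,s.tolist(),[onz(p,c,z)[:2].round(4).tolist() for z in zs])
im=cv2.imread("pics/side0.png");s=cv2.imread("pics/scene0.png")
a=cv2.resize(im[160:420,230:430],None,fx=2.2,fy=2.2);b=cv2.resize(s[130:280,200:330],None,fx=2.9,fy=2.9)
b=cv2.copyMakeBorder(b,0,a.shape[0]-b.shape[0],0,0,0)
cv2.imwrite("pics/crop.png",np.hstack([a,b])[:600,:800])
E
```

```text
scene yel [301.6  97.4] [299, 94, 6, 7, 22] [[0.4122, 0.2804], [0.4203, 0.2695], [0.3881, 0.3129]]
scene yel [286.6 155.8] [280, 151, 14, 11, 119] [[0.5133, 0.0904], [0.52, 0.0819], [0.493, 0.1157]]
scene yel [370.2 218.3] [342, 193, 58, 52, 1488] [[0.8014, 0.0778], [0.8046, 0.0695], [0.7919, 0.1027]]
scene yel [231.8 217. ] [229, 215, 6, 5, 16] [[0.5293, -0.1477], [0.5359, -0.1532], [0.5096, -0.1312]]
scene yel [270.4 234.3] [268, 233, 6, 4, 18] [[0.637, -0.1217], [0.6423, -0.1275], [0.6214, -0.1043]]
scene yel [153.4 263.2] [146, 257, 15, 14, 161] [[0.4713, -0.3659], [0.4786, -0.3686], [0.4494, -0.3576]]
scene blue [522.1  27.7] [473, 0, 87, 65, 2869] [[0.756, 1.025]]
scene blue [272.2 189.9] [258, 164, 29, 43, 581] [[0.5361, 0.0025]]
scene red [234.3 222.5] [231, 217, 8, 12, 43] [[0.554, -0.1629]]
side yel [454.   63.3] [428, 55, 52, 18, 517] [[0.5496, -1.2681], [0.5412, -1.2259], [0.575, -1.3948]]
side yel [444.7  85.6] [421, 79, 48, 15, 370] [[0.5188, -1.0321], [0.511, -0.9949], [0.5422, -1.1437]]
side yel [437.  106.5] [413, 99, 48, 16, 396] [[0.4916, -0.8479], [0.4844, -0.8146
[... 167 characters left out ...]
743] [[0.7756, 0.1156], [0.7624, 0.1285], [0.8154, 0.0771]]
side yel [290.8 226.8] [288, 226, 6, 3, 15] [[0.5928, -0.0553], [0.5834, -0.0388], [0.6209, -0.1046]]
side yel [336.6 235. ] [333, 234, 9, 3, 22] [[0.4895, -0.0805], [0.4823, -0.0635], [0.5111, -0.1315]]
side yel [288.4 269.3] [280, 263, 18, 13, 185] [[0.5273, 0.0695], [0.5193, 0.0833], [0.5512, 0.028]]
side yel [258.1 309.1] [248, 302, 21, 16, 258] [[0.5225, 0.1923], [0.5146, 0.2035], [0.5461, 0.1586]]
side yel [278.9 372.3] [268, 363, 23, 20, 348] [[0.4171, 0.2925], [0.4114, 0.3015], [0.434, 0.2652]]
side blue [303.9 260.9] [292, 249, 24, 33, 416] [[0.5349, -0.0128]]
side red [327.7 207.6] [325, 199, 7, 20, 71] [[0.5409, -0.1374]]
```

View pics/crop.png

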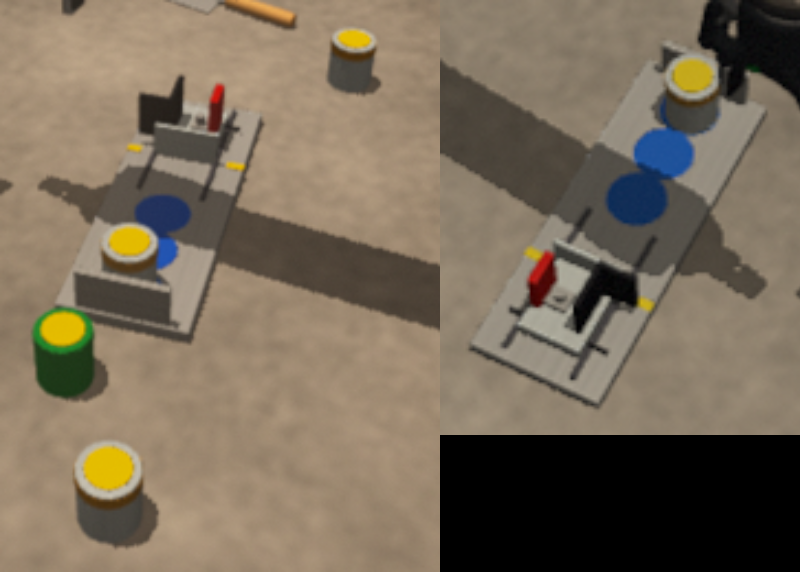

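The crop confirms the choice: both aluminium tins with a brass rim, the green one apart. Estimates:

| Item | Estimate |
|---|---|
| Stand yaw | ≈0.23 |
| Stand origin | ≈(0.550, -0.050) |
| pad_middle | (0.531, 0.029) |
| pad_last | (0.544, -0.026) |
| Loose tins | (0.417, 0.2925) and (0.471, -0.3655) |

As a check, tin_a by ray, (0.5196, 0.0826), matches its pad from the marks, (0.517, 0.083).

arm_command(
  rows=[
    [[85,-0.53,0.61,-0.2,0.4],[85,-0.53,0.61,-0.2,0.4],[85,-0.53,0.61,-0.2,0.4],[85,-0.53,0.61,-0.2,0.4],[85,-0.53,0.61,-0.2,0.4],[85,-0.53,0.61,-0.2,0.4],[85,-0.53,0.61,-0.2,0.4],[85,-0.53,0.61,-0.2,0.1],[85,0,0,0,0],[85,0,0,0,0]],
  ],
  newtons=30,
)

```text
t: 1.35
eef_pos: [0.4209, 0.2923, 0.1352]
tool_rot: [0.0, 0.621, 0.784, -0.0]
contact_force: [-0.7, -0.3, -0.5]
gripper_width: 0.997
grasp_force: 0.0
```

```bash
python3 - <<'E'
from h import *
o=get_obs();print(o['t'],o['eef_pos'].round(4),o['tool_rot'].round(4))
for n in("scene","wrist"):
    p=cams.camera_params(n);im=np.ascontiguousarray(cams.read_camera(n)[:,:,::-1]);cv2.imwrite(f"pics/{n}1.png",im)
    for c,s in blobs(im,(22,150,120),(34,255,255)): print(n,c,s.tolist(),[onz(p,c,z)[:2].round(4).tolist() for z in (.06,.075,.015)])
    for c,s in blobs(im,(105,130,60),(125,255,255)): print(n,'blue',c,s.tolist(),onz(p,c,.015)[:2].round(4))
E
```

```text
1.35 [0.4209 0.2923 0.1352] [ 2.000e-04  6.206e-01  7.842e-01 -3.000e-04]
scene [312.3 135.1] [306, 130, 14, 11, 119] [[0.5226, 0.1916], [0.5293, 0.1819], [0.5027, 0.2208]]
scene [286.6 155.7] [280, 151, 14, 11, 120] [[0.5131, 0.0906], [0.5198, 0.0822], [0.4927, 0.116]]
scene [370.2 218.4] [342, 193, 58, 52, 1481] [[0.8016, 0.0776], [0.8048, 0.0693], [0.7921, 0.1025]]
scene [231.8 217. ] [229, 215, 6, 5, 16] [[0.5293, -0.1477], [0.5359, -0.1532], [0.5096, -0.1312]]
scene [270.4 234.3] [268, 233, 6, 4, 18] [[0.637, -0.1217], [0.6423, -0.1275], [0.6214, -0.1043]]
scene [153.4 263.2] [146, 257, 15, 14, 161] [[0.4713, -0.3659], [0.4786, -0.3686], [0.4494, -0.3576]]
scene blue [524.8  29.3] [473, 0, 87, 65, 2629] [0.7665 1.0238]
scene blue [485.2  17.1] [482, 14, 7, 7, 16] [0.6366 0.9914]
scene blue [272.1 190. ] [257, 164, 30, 44, 585] [0.5361 0.0021]
wrist [276.8 219.6] [251, 196, 54, 47, 1919] [[0.4169, 0.2918], [0.4162, 0.2962], [0.4191, 0.2785]]
wrist [373.4 358.1] [357, 347, 35, 25, 490] [[0.5148, 0.1998], [0.5074, 0.2105], [0.5371, 0.1676]]
```

View pics/wrist1.png

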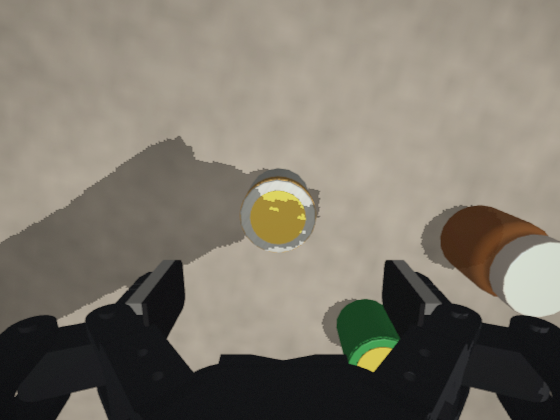

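The wrist view shows the aluminium tin at (277,216) between the fingers, with the green tin and jar clear at the right. Descending.

arm_command(
  rows=[
    [[85,-0.07,0,-0.3,0],[85,0,0,-0.4,0],[85,0,0,-0.4,0],[85,0,0,-0.4,0],[85,0,0,-0.3,0],[85,0,0,-0.2,0],[45,0,0,0,0],[45,0,0,0,0],[45,0,0,0,0],[45,0,0,0,0]],
  ],
)

```text
t: 2.7
eef_pos: [0.417, 0.293, 0.0161]
tool_rot: [0.0, 0.621, 0.784, 0.001]
contact_force: [-0.3, -1.8, 5.1]
gripper_width: 0.6
grasp_force: 31.9
```

arm_command(
  rows=[
    [[45,0,0,0,0],[45,0,0,0,0],[45,0,0,0.3,0],[45,0,0,0.4,0],[45,0,0,0.4,0],[45,0,0,0.4,0],[45,0,0,0.4,0],[45,0,0,0.3,0],[45,0,0,0,0],[45,0,0,0,0]],
  ],
)

```text
t: 3.95
eef_pos: [0.4159, 0.2924, 0.1465]
tool_rot: [-0.0, 0.62, 0.784, -0.001]
contact_force: [0.3, -0.3, -2.2]
gripper_width: 0.6
grasp_force: 32.0
```

```bash
python3 - <<'E'
from h import *
o=get_obs();print(o['t'],o['eef_pos'].round(4),o['gripper_width'])
p=cams.camera_params("wrist");im=np.ascontiguousarray(cams.read_camera("wrist")[:,:,::-1]);cv2.imwrite("pics/w2.png",im)
for c,s in blobs(im,(20,120,80),(36,255,255)): print(c,s.tolist(),[onz(p,c,o['eef_pos'][2]+d)[:2].round(4).tolist() for d in (.045,)])
E
```

```text
3.95 [0.4159 0.2924 0.1465] 0.6004162808776689
[282.9 316.6] [227, 271, 113, 89, 8079] [[0.4151, 0.2953]]
```

arm_command(
  rows=[
    [[45,0.2,-0.4,0,0],[45,0.27,-0.63,0,0],[45,0.28,-0.63,0,0],[45,0.28,-0.63,0,0],[45,0.28,-0.63,0,0],[45,0.28,-0.63,0,0],[45,0.2,-0.5,0,0],[45,0.13,-0.36,0,0],[45,0,0,0,0],[45,0,0,0,0]],
  ],
)

```text
t: 5.25
eef_pos: [0.5309, 0.0292, 0.1466]
tool_rot: [-0.001, 0.62, 0.784, -0.0]
contact_force: [0.5, 1.5, -2.2]
gripper_width: 0.602
grasp_force: 32.0
```

```bash
python3 - <<'E'
from h import *
o=get_obs();print(o['t'],o['eef_pos'].round(4),o['tool_rot'].round(3))
for n in("side","scene","wrist"):
    p=cams.camera_params(n);im=np.ascontiguousarray(cams.read_camera(n)[:,:,::-1]);cv2.imwrite(f"pics/{n}3.png",im)
    for c,s in blobs(im,(20,120,80),(36,255,255),40): print(n,c,s.tolist(),[onz(p,c,z)[:2].round(4).tolist() for z in (.075,o['eef_pos'][2]+.044)])
    for c,s in blobs(im,(105,130,40),(125,255,255)): print(n,'blue',c,s.tolist(),onz(p,c,.015)[:2].round(4))
E
```

```text
5.25 [0.5309 0.0292 0.1466] [-0.001  0.62   0.784 -0.   ]
side [446.5  90.3] [411, 55, 70, 73, 3500] [[0.4941, -0.9577], [0.4368, -0.6772]]
side [390.6 177.4] [384, 174, 15, 8, 94] [[0.4632, -0.3418], [0.411, -0.1643]]
side [297.5 207.2] [289, 202, 19, 12, 167] [[0.6066, -0.1111], [0.5305, 0.0278]]
side [179.3 242.7] [153, 225, 54, 37, 857] [[0.7641, 0.1283], [0.6617, 0.2273]]
side [288.3 269.2] [279, 263, 19, 13, 196] [[0.5196, 0.0831], [0.4581, 0.1896]]
side [258.2 309.1] [248, 301, 21, 17, 263] [[0.5144, 0.2034], [0.4537, 0.2898]]
side blue [303.9 260.4] [292, 249, 24, 33, 412] [ 0.5356 -0.0142]
scene [312.3 135.1] [306, 130, 14, 11, 123] [[0.5293, 0.1819], [0.5806, 0.107]]
scene [275.2 145.1] [270, 139, 13, 12, 104] [[0.4733, 0.0894], [0.53, 0.0235]]
scene [370.4 218.3] [342, 193, 58, 52, 1523] [[0.805, 0.0699], [0.8294, 0.0058]]
scene [153.5 263. ] [146, 256, 16, 15, 171] [[0.4784, -0.3681], [0.5347, -0.3894]]
scene blue [519.3  39.5] [463, 0, 97, 93, 6640] [0.7753 0.9683]
scene blue [272.  190.2] [257, 167, 30, 41, 580] [0.5363 0.0014]
wrist [285.3 137. ] [256, 107, 59, 61, 2769] [[0.5191, 0.0851], [0.5173, 0.09]]
wrist [282.9 316.6] [227, 271, 113, 89, 8089] [[0.5475, -0.0407], [0.5305, 0.0316]]
wrist blue [281.3 193.3] [249, 173, 67, 42, 1949] [0.5276 0.0365]
```

View pics/wrist3.png

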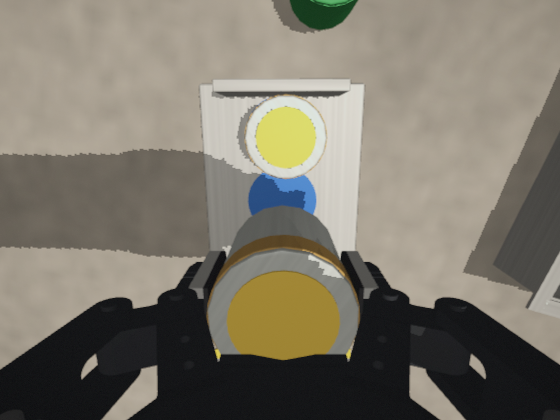

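The wrist view shows the tin over the stand, lined up with tin_a at (285,137) and the middle pad centred on column 282. Lowering it onto pad_middle.

arm_command(
  rows=[
    [[45,0.025,0,-0.3,0],[45,0,0,-0.4,0],[45,0,0,-0.4,0],[45,0,0,-0.4,0],[45,0,0,-0.2,0],[45,0,0,-0.12,0],[45,0,0,-0.06,0],[45,0,0,0,0],[45,0,0,0,0],[45,0,0,0,0]],
  ],
)

```text
t: 6.65
eef_pos: [0.5334, 0.0282, 0.0349]
tool_rot: [0.0, 0.621, 0.784, 0.0]
contact_force: [-0.1, -0.4, -1.2]
gripper_width: 0.601
grasp_force: 32.0
```

arm_command(
  rows=[
    [[45,0,0,-0.05,0],[45,0,0,0,0],[60,0,0,0,0],[75,0,0,0,0],[85,0,0,0,0],[85,0,0,0,0],[85,0,0,0.4,0],[85,0,0,0.6,0],[85,0,0,0.6,0],[85,0,0,0.4,0]],
  ],
)

```text
t: 7.9
eef_pos: [0.5336, 0.0283, 0.1533]
tool_rot: [0.001, 0.621, 0.784, 0.001]
contact_force: [0.4, -0.4, -0.8]
gripper_width: 0.995
grasp_force: 0.0
```

```bash
python3 - <<'E'
from h import *
o=get_obs();print(o['t'],o['eef_pos'].round(4),o['tool_rot'].round(3))
for n in("side","wrist"):
    p=cams.camera_params(n);im=np.ascontiguousarray(cams.read_camera(n)[:,:,::-1]);cv2.imwrite(f"pics/{n}4.png",im)
    for c,s in blobs(im,(20,120,80),(36,255,255),40): print(n,c,s.tolist(),[onz(p,c,z)[:2].round(4).tolist() for z in (.075,)])
    for c,s in blobs(im,(105,130,40),(125,255,255)): print(n,'blue',c,s.tolist(),onz(p,c,.015)[:2].round(4))
E
```

```text
7.9 [0.5336 0.0283 0.1533] [0.001 0.621 0.784 0.001]
side [446.5  90.3] [411, 55, 70, 73, 3502] [[0.4941, -0.9577]]
side [390.6 177.4] [384, 174, 15, 8, 94] [[0.4632, -0.3418]]
side [179.3 242.6] [153, 225, 54, 37, 858] [[0.7644, 0.1281]]
side [296.1 251.3] [287, 246, 19, 12, 166] [[0.5327, 0.0276]]
side [288.3 269.2] [279, 263, 19, 13, 196] [[0.5196, 0.0831]]
side [258.2 309.1] [248, 301, 21, 17, 263] [[0.5144, 0.2034]]
side blue [311.5 256.8] [309, 250, 7, 15, 80] [ 0.5266 -0.0333]
side blue [306.6 276.7] [302, 271, 8, 11, 20] [0.5058 0.0285]
wrist [278.5 132.8] [251, 104, 57, 59, 2596] [[0.5191, 0.0852]]
wrist [278.9 217.1] [253, 192, 53, 51, 2168] [[0.5324, 0.0289]]
wrist [555.1 263.9] [547, 248, 13, 27, 188] [[0.738, 0.0404]]
wrist [221.9 345.1] [213, 341, 19, 9, 165] [[0.5126, -0.0831]]
wrist [336.2 344.2] [329, 340, 15, 9, 128] [[0.5998, -0.062]]
wrist blue [252.3 181. ] [244, 169, 22, 31, 200] [0.5062 0.0383]
wrist blue [300.6 176.8] [293, 170, 16, 20, 49] [0.546  0.0514]
wrist blue [276.6 263.2] [246, 240, 63, 44, 1846] [ 0.5439 -0.0319]
```

Tin placed at (0.5325, 0.028), 57 mm from tin_a. On to the other tin.

arm_command(
  rows=[
    [[85,-0.1,-0.5,0,0],[85,-0.12,-0.8,0,0],[85,-0.12,-0.8,0,0],[85,-0.12,-0.8,0,0],[85,-0.12,-0.8,0,0],[85,-0.12,-0.8,0,0],[85,-0.12,-0.8,-0.1,0],[85,-0.12,-0.8,-0.1,0],[85,-0.1,-0.46,-0.1,0],[85,0,0,0,0]],
  ],
)

```text
t: 9.25
eef_pos: [0.4685, -0.3678, 0.1319]
tool_rot: [-0.001, 0.622, 0.783, -0.001]
contact_force: [0.4, 1.2, -0.3]
gripper_width: 0.992
grasp_force: 0.0
```

```bash
python3 - <<'E'
from h import *
p=cams.camera_params("wrist");im=np.ascontiguousarray(cams.read_camera("wrist")[:,:,::-1])
o=get_obs();print(o['t'],o['eef_pos'].round(4),o['tool_rot'].round(3))
for c,s in blobs(im,(20,120,80),(36,255,255),40): print(c,s.tolist(),onz(p,c,.06)[:2].round(4).tolist())
E
```

```text
9.3 [ 0.4696 -0.3658  0.1322] [-0.001  0.621  0.784 -0.   ]
[287.7 217.3] [260, 191, 56, 54, 2364] [0.4703, -0.3636]
```

arm_command(
  rows=[
    [[85,0.02,0.02,-0.3,0],[85,0,0,-0.4,0],[85,0,0,-0.4,0],[85,0,0,-0.4,0],[85,0,0,-0.25,0],[85,0,0,-0.18,0],[45,0,0,0,0],[45,0,0,0,0],[45,0,0,0,0],[45,0,0,0,0]],
  ],
)

```text
t: 10.55
eef_pos: [0.4724, -0.3646, 0.0185]
tool_rot: [0.001, 0.621, 0.784, 0.0]
contact_force: [-0.7, -0.2, 4.2]
gripper_width: 0.597
grasp_force: 31.7
```

arm_command(
  rows=[
    [[45,0,0,0,0],[45,0,0,0.4,0],[45,0,0,0.6,0],[45,0,0,0.7,0],[45,0,0,0.6,0],[45,0,0.3,0.3,0],[45,0.1,0.6,0,0],[45,0.1,0.6,0,0],[45,0.1,0.3,0,0],[45,0,0,0,0]],
  ],
)

```text
t: 11.8
eef_pos: [0.4905, -0.2552, 0.1736]
tool_rot: [-0.0, 0.62, 0.785, 0.0]
contact_force: [0.5, -0.2, -0.9]
gripper_width: 0.595
grasp_force: 31.7
```

arm_command(
  rows=[
    [[45,0.1,0.4,0,0],[45,0.15,0.6,0,0],[45,0.15,0.65,0,0],[45,0.15,0.65,0,0],[45,0.15,0.65,0,0],[45,0.11,0.5,-0.1,0],[45,0.1,0.36,-0.2,0],[45,0,0,-0.2,0],[45,0,0,0,0],[45,0,0,0,0]],
  ],
)

```text
t: 13.05
eef_pos: [0.5445, -0.0296, 0.1438]
tool_rot: [0.0, 0.622, 0.783, -0.0]
contact_force: [-0.0, -0.1, -0.4]
gripper_width: 0.598
grasp_force: 31.7
```

```bash
python3 - <<'E'
from h import *
o=get_obs();print(o['t'],o['eef_pos'].round(4),o['tool_rot'].round(3),o['contact_force'])
for n in("side","wrist"):
    p=cams.camera_params(n);im=np.ascontiguousarray(cams.read_camera(n)[:,:,::-1]);cv2.imwrite(f"pics/{n}5.png",im)
    for c,s in blobs(im,(20,120,80),(36,255,255),40): print(n,c,s.tolist(),[onz(p,c,z)[:2].round(4).tolist() for z in (.075,o['eef_pos'][2]+.0415)])
E
```

```text
13.05 [ 0.5445 -0.0296  0.1438] [ 0.     0.622  0.783 -0.   ] [-0.03197628 -0.06181835 -0.42892866]
side [446.6  90.3] [411, 55, 70, 73, 3498] [[0.4938, -0.9579], [0.4392, -0.6902]]
side [305.3 192.8] [296, 188, 19, 10, 144] [[0.6191, -0.1728], [0.5444, -0.0303]]
side [179.3 242.7] [153, 225, 54, 37, 861] [[0.7641, 0.1283], [0.6664, 0.2228]]
side [296.2 251.3] [288, 246, 18, 12, 172] [[0.5325, 0.0275], [0.4717, 0.138]]
side [288.3 269.2] [279, 263, 19, 13, 196] [[0.5196, 0.0831], [0.4609, 0.1847]]
side [258.2 309.1] [248, 301, 21, 17, 263] [[0.5144, 0.2034], [0.4565, 0.2858]]
wrist [285.3  30.6] [253, 0, 65, 66, 3503] [[0.5192, 0.0849], [0.5245, 0.0593]]
wrist [285.3 131.8] [256, 101, 60, 62, 2900] [[0.5323, 0.0294], [0.5308, 0.0326]]
wrist [282.8 313.8] [228, 267, 110, 93, 8209] [[0.5599, -0.0957], [0.5441, -0.0276]]
```

arm_command(
  rows=[
    [[45,0.01,0.05,-0.3,0],[45,0,0,-0.4,0],[45,0,0,-0.4,0],[45,0,0,-0.35,0],[45,0,0,-0.2,0],[45,0,0,-0.1,0],[45,0,0,-0.06,0],[45,0,0,0,0],[45,0,0,0,0],[45,0,0,0,0]],
  ],
)

```text
t: 14.4
eef_pos: [0.5454, -0.0246, 0.0355]
tool_rot: [0.0, 0.621, 0.784, 0.0]
contact_force: [0.2, 0.1, -0.3]
gripper_width: 0.599
grasp_force: 31.7
```

arm_command(
  rows=[
    [[45,0,-0.02,-0.03,0],[45,0,0,0,0],[60,0,0,0,0],[75,0,0,0,0],[85,0,0,0,0],[85,0,0,0,0],[85,0,0,0.4,0],[85,0,0,0.6,0],[85,0,0,0.6,0],[85,0,0,0.4,0]],
  ],
)

```text
t: 15.65
eef_pos: [0.5456, -0.0258, 0.1551]
tool_rot: [0.001, 0.621, 0.784, 0.001]
contact_force: [0.7, -0.2, 0.2]
gripper_width: 0.99
grasp_force: 0.0
```

```bash
python3 - <<'E'
from h import *
o=get_obs();print(o['t'],o['eef_pos'].round(4),o['tool_rot'].round(3))
ps=[]
for n in("side","wrist","scene"):
    p=cams.camera_params(n);im=np.ascontiguousarray(cams.read_camera(n)[:,:,::-1]);cv2.imwrite(f"pics/{n}6.png",im)
    for c,s in blobs(im,(20,120,80),(36,255,255),12):
      if s[4]<3000: print(n,c,s.tolist(),[onz(p,c,z)[:2].round(4).tolist() for z in (.075,.015)])
    for c,s in blobs(im,(0,150,60),(6,255,255)): print(n,'red',c,s.tolist(),onz(p,c,.081)[:2].round(4))
E
```

```text
15.65 [ 0.5456 -0.0258  0.1551] [0.001 0.621 0.784 0.001]
side [179.3 242.7] [153, 225, 54, 37, 856] [[0.7641, 0.1283], [0.8173, 0.077]]
side [290.9 226.7] [288, 225, 7, 4, 21] [[0.5834, -0.0392], [0.6209, -0.1051]]
side [303.3 235.5] [295, 231, 18, 10, 145] [[0.5446, -0.0258], [0.5787, -0.0905]]
side [337.1 235.2] [333, 234, 9, 4, 29] [[0.4811, -0.0634], [0.5097, -0.1314]]
side [296.2 251.3] [288, 246, 18, 12, 172] [[0.5325, 0.0275], [0.5656, -0.0325]]
side [288.3 269.2] [279, 263, 19, 13, 196] [[0.5196, 0.0831], [0.5516, 0.0279]]
side [258.2 309.1] [248, 301, 21, 17, 263] [[0.5144, 0.2034], [0.5459, 0.1585]]
side red [327.7 211.1] [325, 203, 6, 17, 69] [ 0.5348 -0.1251]
wrist [283.2  86. ] [276, 85, 16, 3, 18] [[0.5274, 0.06], [0.5264, 0.0656]]
wrist [279.7 135.3] [252, 107, 56, 58, 2539] [[0.5322, 0.0294], [0.5325, 0.0269]]
wrist [279.8 215.4] [254, 190, 53, 52, 2138] [[0.5449, -0.0245], [0.5485, -0.0413]]
wrist [557.9 209. ] [556, 204, 4, 9, 24] [[0.7353, 0.025], [0.7894, 0.0214]]
wrist [220.3 293.7] [211, 289, 20, 10, 190] [[0.5151, -0.0947], [0.5108, -0.13]]
wrist [339.1 292.7] [332, 288, 15, 10, 144] [[0.6023, -0.0734], [0.6212, -0.1032]]
wrist red [251.9 340.9] [244, 326, 15, 30, 344] [ 0.5464 -0.1252]
scene [312.2 135.2] [306, 130, 14, 11, 122] [[0.5293, 0.1815], [0.5027, 0.2203]]
scene [276.3 171.3] [271, 166, 11, 12, 113] [[0.5315, 0.0254], [0.505, 0.0564]]
scene [267.5 186.7] [261, 181, 14, 13, 139] [[0.5454, -0.0263], [0.5196, 0.002]]
scene [370.4 218.3] [342, 193, 58, 52, 1523] [[0.805, 0.0699], [0.7923, 0.1031]]
scene [231.5 217. ] [229, 215, 6, 5, 20] [[0.5353, -0.1537], [0.509, -0.1318]]
scene [270.4 234.4] [268, 232, 6, 5, 21] [[0.6424, -0.1277], [0.6216, -0.1045]]
scene red [234.9 225.3] [231, 217, 9, 19, 94] [ 0.5605 -0.1678]
```

View pics/wrist6.png

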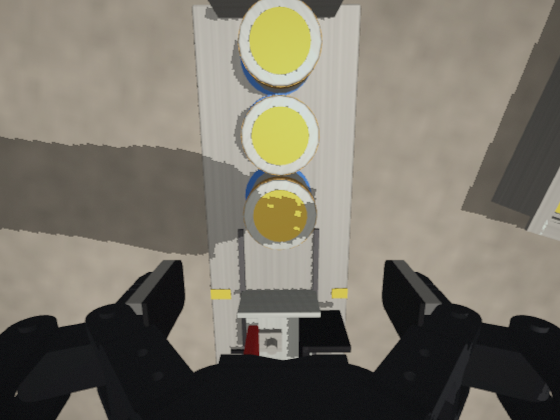

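Both tins stand on their pads in the wrist view, spaced 56–57 mm. The leg's stop plate has its top edge near (280,308), with the yellow marks at (220,294) and (339,293).

```bash
cat >> h.py <<'E'
YAW=.232; X=np.array([np.cos(YAW),np.sin(YAW)]); Y=np.array([-X[1],X[0]])
O=np.array([.5658,-.118])+.07*Y
def st(xy): d=np.array(xy[:2])-O; return (np.array([d@X,d@Y])*1000).round(1)
def wd(x,y): return (O+X*x/1000+Y*y/1000).round(4)
E
python3 - <<'E'
from h import *
for n,q in(("tinA",(.5196,.083)),("B",(.5325,.028)),("C",(.5448,-.0255)),("mL",(.5103,-.1312)),("mR",(.6213,-.104)))  : print(n,st(q))
p=cams.camera_params("wrist")
g=cv2.cvtColor(cv2.imread("pics/wrist6.png"),cv2.COLOR_BGR2GRAY)
print(g[284:356,280].tolist()); print(g[305:360,330].tolist())
for uv,z in(((280,308),.056),((280,314),.056),((280,291),.02),((325,349),.081)): print(uv,z,st(onz(p,uv,z)))
s=cams.camera_params("side")
i=cv2.imread("pics/side6.png");cv2.imwrite("pics/c6.png",cv2.resize(i[180:270,270:360],None,fx=6,fy=6))
E
```

```text
tinA [  1.3 136.2]
B [ 1.2 79.7]
C [ 0.8 24.9]
mL [-57.  -70.1]
mR [ 57.2 -69.1]
[169, 169, 169, 169, 169, 155, 86, 83, 83, 81, 81, 83, 84, 82, 82, 83, 82, 82, 84, 86, 86, 85, 85, 86, 86, 86, 84, 85, 129, 185, 197, 192, 187, 185, 187, 186, 187, 187, 186, 186, 185, 186, 185, 186, 172, 98, 73, 73, 106, 157, 170, 168, 167, 166, 167, 165, 163, 164, 165, 165, 165, 167, 169, 168, 163, 163, 167, 172, 182, 182, 182, 182]
[109, 110, 134, 174, 157, 52, 14, 13, 14, 13, 11, 16, 17, 12, 12, 12, 14, 14, 11, 13, 16, 12, 12, 14, 13, 15, 14, 15, 11, 16, 14, 14, 14, 12, 13, 13, 14, 12, 12, 17, 16, 24, 34, 39, 36, 37, 35, 89, 133, 91, 20, 19, 20, 18, 18]
(280, 308) 0.056 [ -0.5 -57.1]
(280, 314) 0.056 [ -0.5 -62.7]
(280, 291) 0.02 [ -0.8 -61.4]
(325, 349) 0.081 [ 33.9 -77. ]
```

View pics/c6.png

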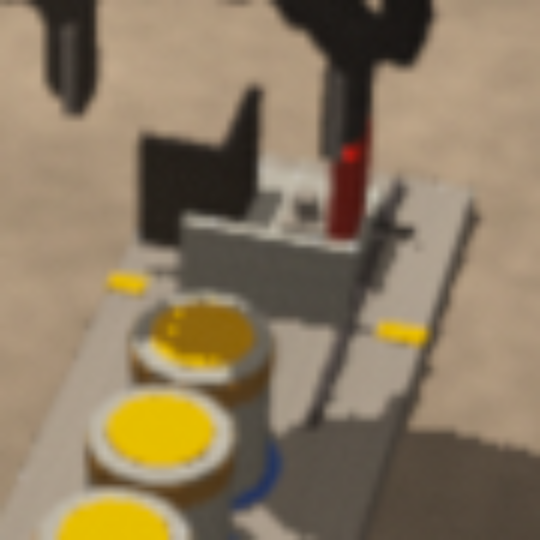

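Stop-plate face at stand y ≈ -61 and the wall's front at -75 both give leg ≈ 0.014 (origin y = -91). Going down astride the grip and lever, fingers behind the wall.

arm_command(
  rows=[
    [[85,0.1,-0.4,0,0],[85,0.12,-0.6,0,0],[85,0.12,-0.6,0,0],[85,0.1,-0.48,0,0],[85,0,0,-0.3,0],[85,0,0,-0.3,0],[85,0,0,-0.2,0],[85,0,0,0,0],[85,0,0,0,0],[85,0,0,0,0]],
  ],
)

```text
t: 17.05
eef_pos: [0.572, -0.1505, 0.106]
tool_rot: [0.001, 0.62, 0.784, 0.0]
contact_force: [-0.1, 0.2, 0.1]
gripper_width: 0.994
grasp_force: 0.0
```

```bash
python3 - <<'E'
from h import *
o=get_obs();print(o['t'],o['eef_pos'].round(4),st(o['eef_pos']),o['contact_force'].round(1))
for n in("wrist",):
    im=cams.read_camera(n)[:,:,::-1];cv2.imwrite(f"pics/{n}7.png",im)
E
```

```text
17.05 [ 0.572  -0.1505  0.106 ] [  -1.4 -103.1] [-0.1  0.2  0.1]
```

View pics/wrist7.png

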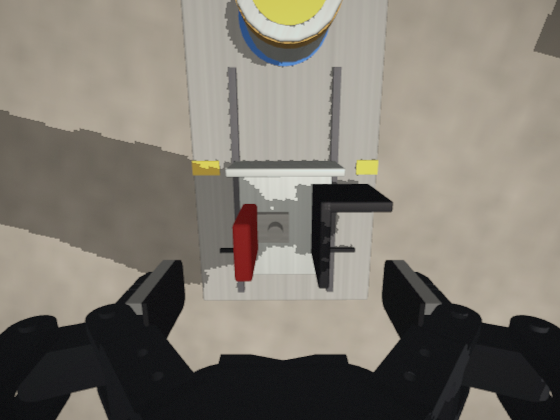

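The wrist view shows the red tab (245,240) and the black L grip (320–390, 185–285) centred between the fingers. The pointers at row 250 are still short of the marks at row 168. Descending, then narrowing to 62 mm.

arm_command(
  rows=[
    [[85,0,0,-0.3,0],[85,0,0,-0.4,0],[85,0,0,-0.3,0],[85,0,0,-0.15,0],[85,0,0,0,0],[74,0,0,0,0],[66,0,0,0,0],[63,0,0,0,0],[63,0,0,0,0],[63,0,0,0,0]],
  ],
  newtons=25,
)

```text
t: 18.35
eef_pos: [0.5716, -0.1506, 0.0364]
tool_rot: [0.0, 0.62, 0.784, 0.0]
contact_force: [0.0, -0.2, 0.0]
gripper_width: 0.736
grasp_force: 0.0
```

arm_command(
  rows=[
    [[63,-0.02,0.09,0,0],[63,-0.02,0.09,0,0],[63,-0.02,0.09,0,0],[63,-0.02,0.09,0,0],[63,-0.02,0.09,0,0],[63,-0.02,0.09,0,0],[63,-0.02,0.09,0,0],[63,-0.02,0.09,0,0],[63,-0.025,0.09,0,0],[63,-0.025,0.09,0,0]],
  ],
)

```text
t: 19.6
eef_pos: [0.5587, -0.0971, 0.0363]
tool_rot: [0.0, 0.621, 0.784, -0.0]
contact_force: [0.2, -5.1, -0.7]
gripper_width: 0.736
grasp_force: 3.1
```

```bash
cat > look.py <<'E'
from h import *
import sys
o=get_obs();print(o['t'],o['eef_pos'].round(4),st(o['eef_pos']),o['contact_force'].round(1),o['grasp_force'],o['gripper_width'])
p=cams.camera_params("wrist");im=cams.read_camera("wrist")[:,:,::-1];cv2.imwrite(f"pics/{sys.argv[1]}.png",im)
g=cv2.cvtColor(np.ascontiguousarray(im),cv2.COLOR_BGR2GRAY).astype(int)
hb=[(c,s.tolist()) for c,s in blobs(np.ascontiguousarray(im),(0,150,50),(6,255,255))];print(hb)
E
python3 look.py w8
```

```text
19.6 [ 0.5587 -0.0971  0.0363] [ -2.1 -48. ] [ 0.2 -5.1 -0.7] 3.1157778203487396 0.7360010845517426
[(array([227.5, 311.4]), [204, 257, 45, 109, 3491])]
```

View pics/w8.png

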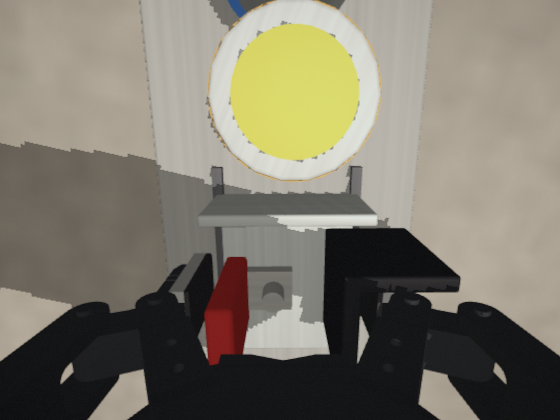

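Contact is made (about 5 N), with the stop plate approaching the last tin, its top edge near row 216. Measuring the leg from that edge.

```bash
cat >> look.py <<'E'
col=g[:,285:296].mean(1)
print(col[185:235].astype(int).tolist())
for r in range(190,226,4): print(r,st(onz(p,(290,r),.056)),st(onz(p,(290,r),.017)))
E
python3 look.py w9
```

```text
19.65 [ 0.5585 -0.096   0.0363] [ -2.1 -46.9] [-0.8 -4.7 -0.2] 2.9543915390968323 0.7399595654735339
[(array([227.4, 311.3]), [204, 257, 45, 109, 3498])]
[177, 176, 176, 176, 176, 176, 176, 169, 139, 89, 89, 89, 90, 90, 90, 90, 90, 90, 90, 91, 92, 93, 92, 91, 92, 92, 92, 91, 92, 124, 179, 207, 219, 217, 214, 211, 207, 206, 204, 200, 191, 186, 189, 194, 193, 189, 166, 142, 135, 134]
190 [ 0.5 -5.8] [  1.3 -13.8]
194 [ 0.5 -7.4] [  1.3 -15.8]
198 [ 0.5 -8.9] [  1.3 -17.9]
202 [  0.5 -10.5] [  1.3 -19.9]
206 [  0.5 -12.1] [  1.3 -22. ]
210 [  0.5 -13.7] [  1.3 -24.1]
214 [  0.5 -15.3] [  1.3 -26.2]
218 [  0.5 -16.9] [  1.3 -28.3]
222 [  0.6 -18.5] [  1.4 -30.5]
```

arm_command(
  rows=[
    [[63,-0.01,0.04,0,0],[63,-0.01,0.04,0,0],[63,-0.01,0.04,0,0],[63,-0.01,0.05,0,0],[63,0,0,0,0],[63,0,0,0,0],[63,0,0,0,0],[63,0,0,0,0],[63,0,0,0,0],[63,0,0,0,0]],
  ],
)

```text
t: 20.95
eef_pos: [0.5562, -0.0868, 0.0363]
tool_rot: [-0.0, 0.621, 0.784, -0.0]
contact_force: [-0.5, -5.5, 1.4]
gripper_width: 0.736
grasp_force: 2.6
```

```bash
python3 look.py w10
```

```text
20.95 [ 0.5562 -0.0868  0.0363] [ -2.1 -37.4] [-0.5 -5.5  1.4] 2.5957240909337997 0.7364695787945343
[(array([227.4, 311.4]), [204, 257, 45, 109, 3495])]
[203, 202, 203, 203, 202, 202, 202, 203, 208, 211, 212, 211, 211, 210, 210, 210, 209, 209, 208, 208, 208, 208, 207, 207, 205, 199, 188, 160, 143, 122, 177, 206, 219, 217, 214, 210, 208, 206, 203, 200, 189, 170, 182, 187, 184, 168, 144, 135, 135, 135]
190 [0.5 3.7] [ 1.2 -4.2]
194 [0.5 2.2] [ 1.2 -6.3]
198 [0.5 0.6] [ 1.2 -8.3]
202 [ 0.5 -1. ] [  1.3 -10.4]
206 [ 0.5 -2.5] [  1.3 -12.5]
210 [ 0.5 -4.1] [  1.3 -14.6]
214 [ 0.5 -5.7] [  1.3 -16.7]
218 [ 0.5 -7.3] [  1.3 -18.8]
222 [ 0.5 -9. ] [  1.3 -20.9]
```

Stop-plate face at -5.8 gives leg ≈ 0.069, held with about 5.5 N and the lever open. Now centring between the closed faces and pinching.

arm_command(
  rows=[
    [[63,0.03,0.01,0,0],[63,0.03,0.01,0,0],[60,0.03,0.01,0,0],[55,0.02,0,0,0],[50,0,0,0,0],[45,0,0,0,0],[40,0,0,0,0],[34,0,0,0,0],[30,0,0,0,0],[30,0,0,0,0]],
  ],
  newtons=25,
)

```text
t: 22.25
eef_pos: [0.5632, -0.0856, 0.0373]
tool_rot: [0.0, 0.621, 0.784, -0.0]
contact_force: [-1.7, -6.3, 9.4]
gripper_width: 0.437
grasp_force: 23.8
```

```bash
python3 look.py w11
```

```text
22.25 [ 0.5632 -0.0856  0.0373] [  4.9 -37.9] [-1.7 -6.3  9.4] 23.755617141723633 0.43659020034804624
[(array([247.1, 307.4]), [227, 254, 38, 102, 3094])]
[204, 204, 200, 186, 183, 206, 213, 213, 212, 212, 211, 211, 210, 210, 210, 209, 209, 208, 207, 206, 203, 197, 183, 164, 130, 109, 149, 196, 218, 223, 220, 217, 213, 210, 206, 205, 199, 179, 175, 196, 196, 199, 187, 154, 136, 136, 136, 136, 136, 135]
190 [7.6 3. ] [ 8.4 -5. ]
194 [7.6 1.5] [ 8.4 -7. ]
198 [ 7.6 -0.1] [ 8.4 -9.1]
202 [ 7.6 -1.7] [  8.4 -11.2]
206 [ 7.6 -3.3] [  8.4 -13.3]
210 [ 7.6 -4.9] [  8.4 -15.4]
214 [ 7.6 -6.5] [  8.4 -17.5]
218 [ 7.6 -8.2] [  8.4 -19.6]
222 [ 7.6 -9.8] [  8.4 -21.8]
```

View pics/w11.png

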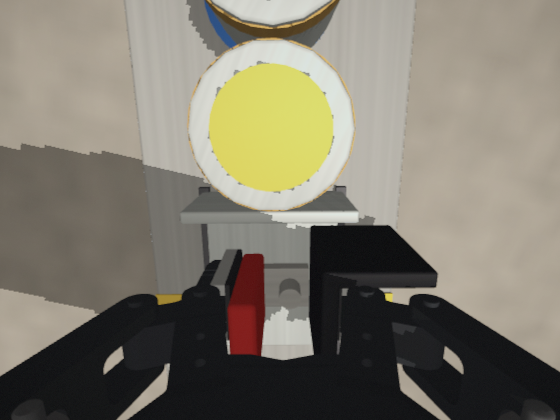

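The wrist view shows the red tab pinched toward the grip, opening 37.3 mm (closed is 38), the stop plate at about -5 mm (leg ≈ 0.070), and the last tin standing. I'll hold for a second, check, and hand in if it is still.

arm_command(
  rows=[
    [[30,0,0,0,0],[30,0,0,0,0],[30,0,0,0,0],[30,0,0,0,0],[30,0,0,0,0],[30,0,0,0,0],[30,0,0,0,0],[30,0,0,0,0],[30,0,0,0,0],[30,0,0,0,0]],
  ],
)

```text
t: 23.55
eef_pos: [0.5632, -0.0857, 0.0373]
tool_rot: [0.0, 0.621, 0.784, -0.0]
contact_force: [-1.9, -6.4, 8.9]
gripper_width: 0.437
grasp_force: 23.8
```

```bash
python3 look.py w12 | head -3; python3 - <<'E'
from h import *
p=cams.camera_params("side");im=np.ascontiguousarray(cams.read_camera("side")[:,:,::-1])
for c,s in blobs(im,(20,120,80),(36,255,255),100):
    if s[4]<300: print(st(onz(p,c,.075)))
E
```

```text
23.55 [ 0.5632 -0.0857  0.0373] [  4.9 -37.9] [-1.9 -6.4  8.9] 23.754126727581024 0.4368653387277337
[(array([247.1, 307.4]), [227, 254, 38, 102, 3095])]
[204, 204, 200, 186, 183, 206, 213, 213, 212, 212, 212, 211, 210, 210, 210, 209, 209, 208, 207, 206, 203, 197, 183, 164, 130, 109, 148, 196, 218, 223, 220, 216, 213, 209, 206, 205, 199, 179, 175, 196, 196, 199, 187, 154, 136, 136, 136, 136, 135, 136]
[ 1.2 24.1]
[ 1.1 79.3]
[  1.3 136.4]
[ 23.8 254.8]
```

Everything is still and the tins sit at y = 24, 79 and 136.

```bash
python3 -c "
from station import job
print(job.hand_in())"
```

```text
the job is handed in; nothing more can be done
None
```

I handed the job in at about 24 s: by my last measurements both tins stood upright on their pads, the leg was held at about 0.070 and the lever was pinched closed; no verdict came back.

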